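# Clamp the ultrasound treatment head in its trolley cradle

## Robot

A 6-joint arm with a two-finger parallel gripper is mounted at the origin on the work surface. World frame = base frame: x ahead of the robot, y to its left, z up, the work surface at z = 0. Lengths are in m, angles in rad, forces in N, time in s.
With the tool pointing down it reaches from about 0.25 to 0.775 m from the base axis. Payload 4 kg.
Tool frame: the origin (TCP) lies on the centre line of the jaws, within the pads' length; the fingertips stand 17 mm ahead of it and the grasp point (between the pads) lies 2 mm behind it (env.finger_overhang is the distance from the TCP to the fingertips, in m); z points along the fingers, x is the direction in which the jaws open and shut, and the axes are right-handed (so a half turn about z gives the same grasp; the last joint's range is limited). The gripper opens to 85 mm and grips with 20 to 120 N. Pads are 22 mm wide; open, the fingers measure 114 mm over their backs; the gripper's body (76 mm by 85 mm) begins 54 mm behind the grasp point. The pads swing forward as they close: fully open they stand 13 mm farther back than shut.
Start: joints at [1.214, 0.087, 1.371, -0, 1.684, -0.103], TCP at [0.138, 0.532, 0.227] pointing down, gripper open.
Joint ranges: [-3.1, 3.1], [-0.76, 2.03], [0.27, 2.55], [-1.08, 4.22], [0.17, 2.65], [-2.57, 2.57]. Speed limits (rad/s): [2.79, 2.79, 3.14, 3.14, 3.14, 3.14].

## Interface

Orientations are given as a unit quaternion [x, y, z, w].
In Python, from plant import env gives the robot as it stands. The module is installed in compiled form; this text tells all that it offers.
- The arm moves only by the tool play_rows, never from a script. Its argument "motion" is a list of rows, each an object of numbers: "wx", "wy", "wz": the turn, a rotation vector about the tool's x, y, z in units of 5 degrees (1.0 is 5 degrees); "x", "y", "z": the shift along the tool's x, y, z in units of 40 mm (1.0 is 40 mm); "jaw": the opening, from 0 (shut) to 1 (fully open). A call has 1 to 12 rows; each row is the pose to reach, as a shift and turn from the pose commanded when the call began, along the tool's axes at that moment; what a row does not reach only later rows make up. A row lasts 1/12 s, in which the tool goes at most 41.7 mm and 7.16 degrees, less where a joint would pass 70% of its speed; a pose out of reach is approached as far as the arm can. A call with a gripper value outside its range is refused whole. The fingers move at their own pace and stop on an object; the grip force is fixed at half the most. Time passes only in rows, so rows that repeat a pose let the fingers close. It gives the time, the measured TCP pose, the force and the opening at its end, in the units of the state.
- env.get_obs(): the state, without advancing time (a new reading comes with each control period).
- env.read_camera(name): name is "side" or "top" or "wrist"; returns the picture (420x560x3 uint8, red, green, blue); there is no depth.
- env.camera_params(name): a dict with "vfov" (degrees; the focal length in pixels is half the picture's height over the tangent of half this angle, whatever the lens; pixels are square), "cx", "cy" (the principal point, pixels), "origin" and "rotation" of the camera in the world. Camera axes: x right, y down, z forward; pixel columns grow to the right and rows downward; lengths in m; the calibration is good to about 2 mm. The wrist camera is an equidistant fisheye: a pixel r from the principal point sees the ray r / f radians off the axis. A picture is of the moment at which its call begins: read the wrist's pose just before it. camera_params takes no time and is no camera call; for the wrist camera it gives the pose at the moment of the call.
- env.hand_in(): hands the job in, once; it reports no verdict.
Trained networks look in the newest picture that a camera, given by its name, has taken for a name from the list of things; names that differ only in an ending like _2 or _b are one class to them, and where a whole thing is asked for, a point or a joint stands for the part that bears it (a point fixed in the world has none). Each returns a list of dicts, best first, with "conf" (0 to 1); they miss things now and then, are a little off and sometimes report something else, mostly with a low value. They report only what shows in the picture. A call takes as long as a camera call. They do not tell look-alikes from the thing itself.
- env.look_for(label, camera): "extent" ([left, top, width, height] in pixels, round what is visible of it).
- env.place_of(label, camera): "point" ([column, row] in pixels: a listed point, or the origin of a listed thing).
The state is a dict: "t": time; "joints": joint angles; "dq": joint speeds; "effort": joint torques, N m; "position": TCP position; "eef_rot": TCP orientation; "force": force on the tool from outside, world axes, zero at the start; "ft_torque": the same for the moment, N m; "width": opening from 0.0 (shut) to 1.0 (fully open).
Only numpy, scipy, OpenCV 4.12 (cv2) and the standard library are available. Lean on these libraries where they do the work, as an engineer would, in place of code of your own. Each camera call takes 0.05 s, during which the arm holds its last target.

## Task

One of the two clamp cradles holds the ultrasound treatment head: secure it for moving the trolley. Push that cradle's steel strap, the one with an upright tab, round with a finger until it has swung fully over the head, then press the black cam lever on the strap's end all the way down, and move clear. It is all done by pushing: do not lift or shift the treatment head, and leave the empty cradle's strap and lever and everything else on the table as they are.

Things in the scene. Friction and masses are not known exactly. Their poses are not given: they have to be found in the camera images.
- cradle: cradle with the treatment head, fixed: grey plate 110 mm (x) by 130 mm (y), 12 mm thick; origin at the centre of its underside, z up. Saddles at x -35, +35 mm (40 mm high) carry the head along x (top at 48 mm). Strap's post at x 0, y -50 mm; keeper post with side stop at x 0, y +50 mm, 62 mm high. Fully over, the strap runs along +y above the head.
- strap (a joint): angle of its strap about the upright post (rad): 0 = fully over, at its stop; positive = open, counter-clockwise from above: at q it points along cradle (-sin q, cos q). Starts 1.15 to 1.65, towards the robot; limit 1.95. Steel, level, 100 mm long, 22 wide, 6 thick, underside 53 mm above the table; stays where left, moved by 1.2 N at the tab
- strap_pivot (a point): on the axis of the strap's post, 62 mm above the table (the round boss there is 26 mm across)
- strap_tab (a point): middle of the top edge of the upright tab on the strap, 68 mm from the post's axis, 89 mm above the table; the tab rises 30 mm from the strap's top (59 to 89 mm), is 22 mm wide along the strap and 6 mm thick across it; push its broad face on the open side
- lever (a joint): how far the black cam lever on the strap's end is raised (rad): 0 = all the way down at its stop, level, in line with the strap, pointing outward; starts 0.7 to 0.95, limit 1.1. Rides with the strap, stays where left, friction 0.12 N m (4 N at 30 mm from its axis)
- lever_axis (a point): on the lever's horizontal axis, at the strap's end, 112 mm from the post's axis, 58 mm above the table
- lever_tip (a point): end of the lever, 72 mm from its axis; lever 16 to 22 mm wide, 7 to 9 mm thick (top at 62 mm above the table when down)
- head: the ultrasound treatment head, loose in the cradle: white handle 28 mm across and 125 mm long along its x, round head 42 mm across at +x; origin under the handle, 20 mm above the table. Must stay where it lies.
- spare_cradle: an identical, empty cradle, to be left alone; same origin and axes
- spare_strap (a joint): strap angle of the empty cradle, as strap; leave as it is
- spare_lever (a joint): lever angle of the empty cradle, as lever; leave as it is
- spare_strap_tab (a point): tab of the empty cradle's strap, as strap_tab
- spare_lever_tip (a point): end of the empty cradle's lever, as lever_tip
- small_head: a smaller loose treatment head lying on the table, 140 mm long, 34 mm high, to be left alone; origin under its handle
- jar: closed jar, 50 mm across, 50 mm high; origin at the centre of its underside
- gel_bottle: white bottle, 60 mm across, 160 mm high; origin at the centre of its underside
- spray_bottle: green bottle, 64 mm across, 170 mm high; origin at the centre of its underside
- bowl: steel bowl, 100 mm across, 40 mm high; origin at the centre of its underside
- roll: standing paper roll, 90 mm across, 100 mm high; origin at the centre of its underside
- dumbbell: wooden dumbbell with square ends lying on the table, 120 mm long, 48 mm high; origin under its middle
Mind the look-alikes: they are no part of the job. What is shaped like the cradle but pink is not meant.

How it is judged:
On the way, in this order (a step that is already met when the one before it is completed fails the run):
1. the occupied cradle's strap is fully over while its lever is still raised (value of joint strap below 0.07 rad and value of joint lever above 0.4 rad), for 0.2 s.
2. the cam lever is all the way down with the strap over (value of joint strap below 0.07 rad and value of joint lever below 0.12 rad), for 0.2 s.
At the end, for the whole second after the job is handed in: strap within 0.07 rad of fully over, lever within 0.12 rad of all the way down, both at rest, the treatment head within 10 mm of where it lay (all of step 2 and distance of head from where it was at the start of the episode below 0.01 m and linear speed of head below 0.02 m/s and velocity of joint strap between -0.05 and 0.05 rad/s and velocity of joint lever between -0.05 and 0.05 rad/s); the robot touches nothing.
It fails at once if the lever is pushed down before the strap is over (value of joint lever below 0.4 rad and value of joint strap above 0.15 rad).
It fails at once if the treatment head is lifted or shifted more than 15 mm (distance of head from where it was at the start of the episode above 0.015 m).
It fails at once if the empty cradle's strap or lever is moved more than 15 mm (distance of any of spare_strap_tab, spare_lever_tip from where it was at the start of the episode above 0.015 m).
It fails at once if another thing on the table is moved more than 20 mm (distance of any of small_head, jar, gel_bottle, spray_bottle, bowl, roll, dumbbell from where it was at the start of the episode above 0.02 m).
It also fails if it takes over 48 s, if anything falls off the work surface, if the arm or the gripper's body presses on something with over 40 N, if the wrist force passes 120 N, or if a joint passes its speed limit or range.

## Working session

There is one attempt and no reset: what is moved stays moved. The work goes in short steps, Python scripts to look and compute and a tool call to move; the robot and the scene stay as the last step left them, time stands still between calls to the robot, and variables do not carry over. Pictures are saved under pics/ and viewed, and the job is handed in when it is done.

Besides the shell and the picture viewer there is one more tool, called after ">>>" as name(argument=value, ...) on one line, values as JSON. play_rows: Moves the arm, as the interface text tells. Its arguments: {"type":"object","properties":{"motion":{"type":"array"}},"required":["motion"]}

```bash
mkdir -p pics; python3 - <<'E'
from plant import env
import cv2
o=env.get_obs();print({k:o[k] for k in('t','position','eef_rot','width','force')})
for c in('top','side'):
    im=env.read_camera(c);cv2.imwrite(f'pics/{c}0.png',cv2.cvtColor(im,cv2.COLOR_RGB2BGR))
    p=env.camera_params(c);print(c,p)
    for l in('cradle','strap_pivot','strap_tab','lever_axis','lever_tip','head','spare_cradle'):
        print(l,[(([round(v) for v in d['point']]),round(d['conf'],2)) for d in env.place_of(l,c)])
E
```

```text
{'t': 0.0, 'position': array([0.1379161 , 0.53190869, 0.22622196]), 'eef_rot': array([ 7.90908270e-01,  6.11933718e-01, -9.45887523e-04,  5.81898574e-04]), 'width': 0.9989428028935107, 'force': array([0.75943467, 0.0738569 , 0.44236121])}
top {'vfov': 46.517272581463665, 'cx': 277.8106865569583, 'cy': 210.90617217648585, 'origin': array([0.25165227, 0.00779727, 1.40637383]), 'rotation': array([-0.70242048,  0.7051497 , -0.06697008,  0.06988832])}
cradle [([182, 308], 0.92), ([147, 166], 0.9), ([224, 199], 0.85)]
strap_pivot [([239, 201], 0.93), ([196, 304], 0.84), ([161, 159], 0.7), ([372, 213], 0.68)]
strap_tab [([133, 155], 0.59), ([232, 218], 0.57)]
lever_axis [([153, 310], 0.7), ([120, 160], 0.57), ([235, 238], 0.44)]
lever_tip [([230, 255], 0.61), ([354, 196], 0.58), ([128, 311], 0.52)]
head [([225, 201], 0.93)]
spare_cradle [([349, 198], 0.97)]
side {'vfov': 51.7954754897627, 'cx': 284.61987585241167, 'cy': 209.3369710926103, 'origin': array([ 0.05411181, -0.6688651 ,  0.89988122]), 'rotation': array([ 0.88684747, -0.26335736,  0.11695634, -0.36120032])}
cradle [([158, 201], 0.84), ([267, 185], 0.72), ([260, 138], 0.64)]
strap_pivot [([163, 193], 0.96), ([274, 181], 0.78), ([267, 131], 0.67)]
strap_tab [([251, 179], 0.94), ([257, 114], 0.75), ([267, 184], 0.66), ([147, 176], 0.64), ([266, 183], 0.26), ([344, 263], 0.19)]
lever_axis [([237, 194], 0.64), ([143, 178], 0.64), ([250, 117], 0.48), ([267, 185], 0.37)]
lever_tip [([214, 185], 0.55), ([241, 107], 0.51), ([135, 168], 0.4)]
head [([268, 180], 0.8)]
spare_cradle [([345, 264], 0.73)]
```

View pics/top0.png

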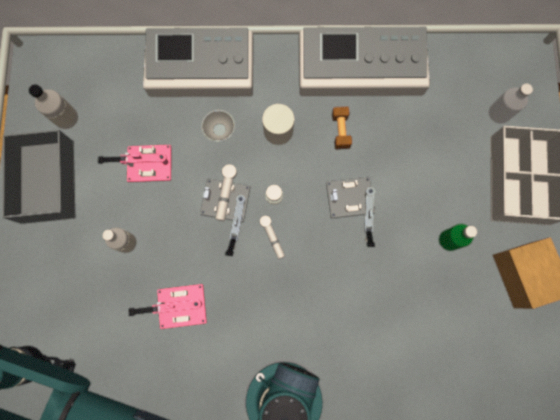

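View pics/side0.png

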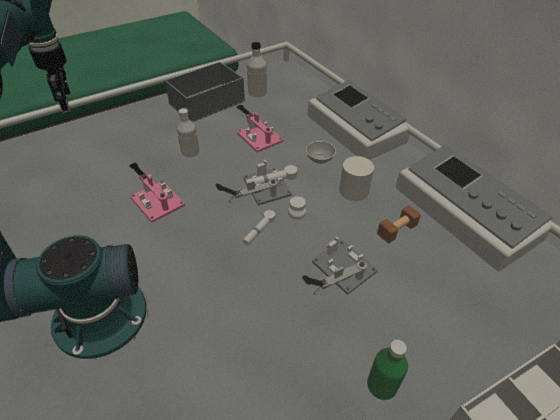

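The choice is between these pixels in the top view:
- grey cradle with the white head at (225,199)
- empty grey cradle at (350,197)
- pink look-alikes at (149,163) and (182,306)

I choose the grey occupied one at (225,199). The small head at (272,237) and the jar at (274,194) sit close by.

```bash
cat > h.py <<'E'
from plant import env
import cv2, numpy as np
from scipy.spatial.transform import Rotation as R
def cam(c):
    p=env.camera_params(c);H=420
    f=H/2/np.tan(np.radians(p['vfov']/2));return p,f
def ray(c,px,p=None):
    p0,f=cam(c);p=p or p0
    f=210/np.tan(np.radians(p['vfov']/2))
    u=np.array([px[0]-p['cx'],px[1]-p['cy']])
    if c=='wrist':
        r=np.hypot(*u);th=r/f;d=np.array([*(u/max(r,1e-9)*np.sin(th)),np.cos(th)])
    else: d=np.array([*(u/f),1.])
    return p['origin'],R.from_quat(p['rotation']).apply(d)
def atz(c,px,z,p=None):
    o,d=ray(c,px,p);return o+d*(z-o[2])/d[2]
def proj(c,X,p=None):
    p=p or env.camera_params(c);f=210/np.tan(np.radians(p['vfov']/2))
    v=R.from_quat(p['rotation']).inv().apply(np.asarray(X)-p['origin'])
    if c=='wrist':
        th=np.arccos(v[2]/np.linalg.norm(v));e=v[:2]/np.hypot(*v[:2]);return np.array([p['cx'],p['cy']])+e*th*f
    return np.array([p['cx'],p['cy']])+v[:2]/v[2]*f
def save(im,n,box=None,s=1):
    if box: im=im[box[1]:box[3],box[0]:box[2]]
    im=cv2.resize(im,None,fx=s,fy=s,interpolation=cv2.INTER_CUBIC);cv2.imwrite('pics/'+n,cv2.cvtColor(im,cv2.COLOR_RGB2BGR))
E
python3 - <<'E'
from h import *
a=cv2.imread('pics/top0.png')[:,:,::-1];save(a,'topc.png',(190,150,300,270),6)
b=cv2.imread('pics/side0.png')[:,:,::-1];save(b,'sidec.png',(205,145,315,250),6)
for n,c,px,z in [('piv','top',(239,201),.062),('piv','side',(274,181),.062),('tab','top',(232,218),.089),('tab','side',(251,179),.089),('axis','top',(235,238),.058),('axis','side',(237,194),.058),('cradle','top',(224,199),0),('cradle','side',(267,185),0),('head','top',(225,201),.02)]:
    print(n,c,atz(c,px,z).round(4))
E
```

```text
piv top [0.5445 0.1221 0.062 ]
piv side [0.5601 0.126  0.062 ]
tab top [0.491  0.1385 0.089 ]
tab side [0.4935 0.1423 0.089 ]
axis top [0.44   0.1323 0.058 ]
axis side [0.4446 0.1392 0.058 ]
cradle top [0.5642 0.1717 0.    ]
cradle side [ 0.5693  0.1807 -0.    ]
head top [0.5538 0.1664 0.02  ]
```

View pics/topc.png

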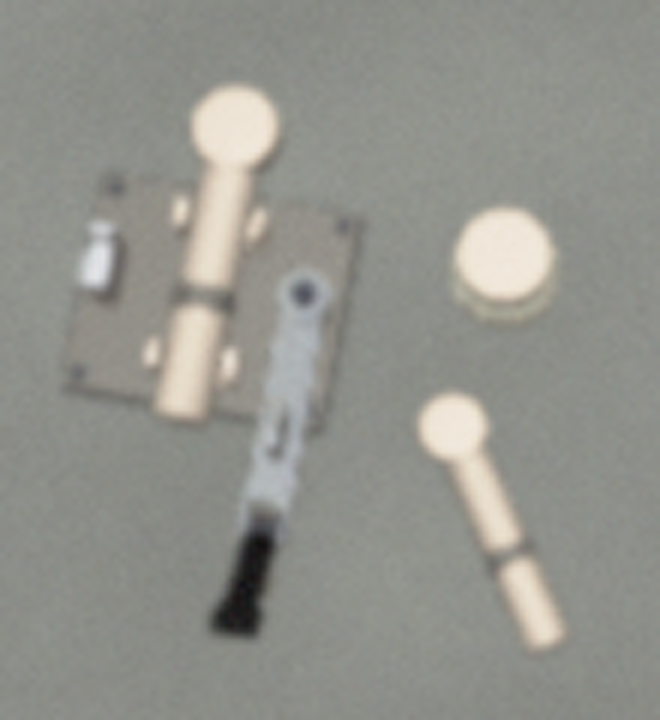

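View pics/sidec.png

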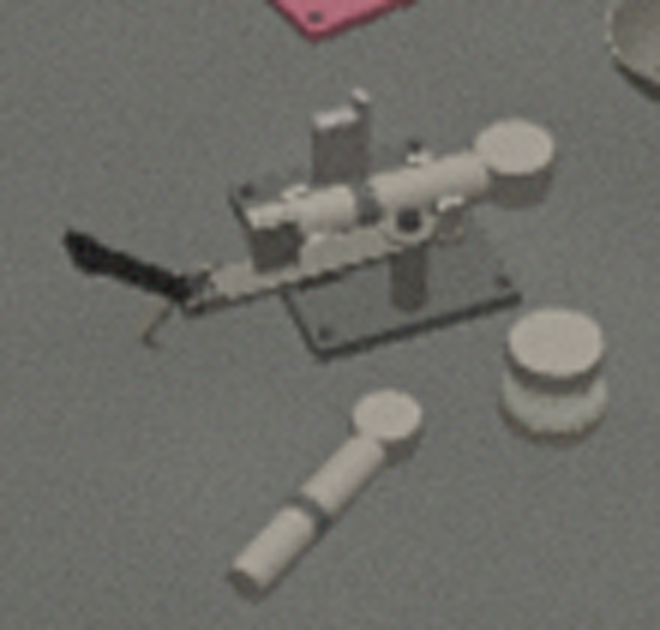

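```bash
python3 - <<'E'
from h import *
T=lambda x,y:(190+x/6,150+y/6)
S=lambda x,y:(205+x/6,145+y/6)
# in-crop pixel -> subpixel shift ignored
for n,c,px,z in [('piv','top',T(303,293),.064),('piv','side',S(408,218),.064),('axis','top',T(262,517),.062),('axis','side',S(192,287),.06),('tip','top',T(235,632),.1),
 ('keep','top',T(97,265),.062),('keep','side',S(338,115),.062),
 ('TL','top',T(98,172),.012),('TR','top',T(362,215),.012),('BL','top',T(62,388),.012),('BR','top',T(320,432),.012),
 ('BR','side',S(320,350),.012),('TR','side',S(520,295),.012),('BL','side',S(232,190),.012),
 ('tabtop','side',S(275,228),.089),('jar','top',T(505,255),.05),('smallheadtop','top',T(455,425),.034),('smalltail','top',T(545,635),.03),('headtop','top',T(235,125),.048),('headtail','top',T(185,400),.048)]:
    print(n,c,atz(c,px,z).round(4))
E
```

```text
piv top [0.5503 0.1178 0.064 ]
piv side [0.5557 0.1244 0.064 ]
axis top [0.4446 0.1358 0.062 ]
axis side [0.446  0.1415 0.06  ]
tip top [0.3874 0.1435 0.1   ]
keep top [0.5647 0.2151 0.062 ]
keep side [0.5689 0.2112 0.062 ]
TL top [0.6232 0.2235 0.012 ]
TR top [0.6008 0.0936 0.012 ]
BL top [0.5152 0.2383 0.012 ]
BR top [0.4931 0.1131 0.012 ]
BR side [0.4991 0.1153 0.012 ]
TR side [0.6032 0.0953 0.012 ]
BL side [0.5216 0.241  0.012 ]
tabtop side [0.4846 0.128  0.089 ]
jar top [0.5715 0.0232 0.05  ]
smallheadtop top [0.4924 0.0473 0.034 ]
smalltail top [0.3927 0.005  0.03  ]
headtop top [0.6366 0.1527 0.048 ]
headtail top [0.5024 0.1742 0.048 ]
```

```bash
cat >> h.py <<'E'
P=np.array([0.551,0.119]); 
def pose(phi,d,r=.068):
    a=np.radians(phi);b=np.radians(phi-90)
    return P+r*np.array([np.cos(a),np.sin(a)])-d*np.array([np.cos(b),np.sin(b)])
def to(x,y,z,yaw,base=None):
    """row units from base pose (pos, yaw deg) or measured"""
    o=env.get_obs()
    if base is None:
        pos=o['position'];Rm=R.from_quat(o['eef_rot'])
    else:
        pos=np.array(base[:3]);Rm=R.from_euler('z',base[3],degrees=True)*R.from_euler('x',180,degrees=True)
    Rt=R.from_euler('z',yaw,degrees=True)*R.from_euler('x',180,degrees=True)
    s=Rm.inv().apply(np.array([x,y,z])-pos)/.04
    w=(Rm.inv()*Rt).as_rotvec(degrees=True)/5
    return s.round(3),w.round(3)
def st():
    o=env.get_obs();Rm=R.from_quat(o['eef_rot']).as_matrix()
    print(round(o['t'],2),'pos',o['position'].round(4),'yaw',np.degrees(np.arctan2(Rm[1,0],Rm[0,0])).round(2),'F',o['force'].round(1),'w',round(o['width'],3),'j',o['joints'].round(2))
E
python3 - <<'E'
from h import *
st();q=pose(170,.032);print(q);print(to(*q,.226,-10))
E
```

```text
0.8 pos [0.1381 0.5324 0.2275] yaw 75.46 F [ 0.7 -0.4 -0.1] w 1.004 j [ 1.21  0.09  1.37  0.    1.68 -0.1 ]
[0.47847633 0.09929423]
(array([-8.344, 10.955,  0.035]), array([-2.0000e-03, -2.0000e-03,  1.7091e+01]))
```

>>> play_rows(motion=[{"x":-4.2,"y":5.5,"z":0,"wz":8.5,"jaw":0},{"x":-4.2,"y":5.5,"z":0,"wz":8.5,"jaw":0},{"x":-4.2,"y":5.5,"z":0,"wz":8.5,"jaw":0},{"x":-4.2,"y":5.5,"z":0,"wz":8.5,"jaw":0},{"x":-8.34,"y":10.95,"z":0,"wz":17.1,"jaw":0},{"x":-8.34,"y":10.95,"z":0,"wz":17.1,"jaw":0},{"x":-8.34,"y":10.95,"z":0,"wz":17.1,"jaw":0},{"x":-8.34,"y":10.95,"z":0,"wz":17.1,"jaw":0},{"x":-8.34,"y":10.95,"z":0,"wz":17.1,"jaw":0},{"x":-8.34,"y":10.95,"z":0,"wz":17.1,"jaw":0},{"x":-8.34,"y":10.95,"z":0,"wz":17.1,"jaw":0},{"x":-8.34,"y":10.95,"z":0,"wz":17.1,"jaw":0}])

```text
invalid input
```

```bash
python3 - <<'E'
from h import *
st();print(to(*pose(170,.032),.226,-10))
E
```

```text
0.8 pos [0.1381 0.5324 0.2275] yaw 75.46 F [ 0.7 -0.4 -0.1] w 1.004 j [ 1.21  0.09  1.37  0.    1.68 -0.1 ]
(array([-8.344, 10.955,  0.035]), array([-2.0000e-03, -2.0000e-03,  1.7091e+01]))
```

>>> play_rows(motion=[{"wx":0,"wy":0,"wz":1.5,"x":-0.5,"y":0.7,"z":0,"jaw":0}])

```text
t: 0.88
position: [0.1577, 0.5085, 0.2268]
eef_rot: [0.827, 0.563, -0.0, -0.001]
force: [1.3, -0.7, -0.2]
width: 0.881
```

```bash
python3 - <<'E'
from h import *
st();print(to(*pose(170,.032),.226,-10))
E
```

```text
0.88 pos [0.1577 0.5085 0.2268] yaw 68.5 F [ 1.3 -0.7 -0.2] w 0.881 j [ 1.16  0.05  1.41  0.    1.68 -0.03]
(array([-6.579, 11.21 , -0.019]), array([-3.50e-02,  1.50e-02,  1.57e+01]))
```

>>> play_rows(motion=[{"wx":0,"wy":0,"x":-3.3,"y":5.6,"z":0,"wz":7.8,"jaw":0},{"wx":0,"wy":0,"x":-3.3,"y":5.6,"z":0,"wz":7.8,"jaw":0},{"wx":0,"wy":0,"x":-3.3,"y":5.6,"z":0,"wz":7.8,"jaw":0},{"wx":0,"wy":0,"x":-3.3,"y":5.6,"z":0,"wz":7.8,"jaw":0},{"wx":0,"wy":0,"x":-6.58,"y":11.2,"z":0,"wz":15.7,"jaw":0},{"wx":0,"wy":0,"x":-6.58,"y":11.2,"z":0,"wz":15.7,"jaw":0},{"wx":0,"wy":0,"x":-6.58,"y":11.2,"z":0,"wz":15.7,"jaw":0},{"wx":0,"wy":0,"x":-6.58,"y":11.2,"z":0,"wz":15.7,"jaw":0},{"wx":0,"wy":0,"x":-6.58,"y":11.2,"z":0,"wz":15.7,"jaw":0},{"wx":0,"wy":0,"x":-6.58,"y":11.2,"z":0,"wz":15.7,"jaw":0},{"wx":0,"wy":0,"x":-6.58,"y":11.2,"z":0,"wz":15.7,"jaw":0},{"wx":0,"wy":0,"x":-6.58,"y":11.2,"z":0,"wz":15.7,"jaw":0}])

```text
t: 1.88
position: [0.468, 0.1093, 0.2278]
eef_rot: [0.996, -0.091, 0.0, -0.0]
force: [0.6, 0.7, -0.3]
width: 0.001
```

```bash
python3 - <<'E'
from h import *
st();print(to(*pose(170,.032),.226,-10))
E
```

```text
1.88 pos [0.468  0.1093 0.2278] yaw -10.45 F [ 0.6  0.7 -0.3] w 0.001 j [ 0.11 -0.07  1.53  0.    1.68  0.29]
(array([0.303, 0.198, 0.044]), array([-0.006, -0.01 , -0.091]))
```

>>> play_rows(motion=[{"wx":0,"wy":0,"wz":0,"x":0,"y":0,"z":0,"jaw":0},{"wx":0,"wy":0,"wz":0,"x":0,"y":0,"z":0,"jaw":0}])

```text
t: 2.05
position: [0.4678, 0.1095, 0.227]
eef_rot: [0.996, -0.091, -0.001, -0.0]
force: [-0.2, 1.0, -0.3]
width: -0.004
```

```bash
python3 - <<'E'
from h import *
st();print(to(*pose(170,.032),.226,-10))
p=env.camera_params('wrist')
im=env.read_camera('wrist');save(im,'w1.png')
for l in('strap_pivot','strap_tab','lever_axis','lever_tip'):
    print(l,[(([round(v) for v in d['point']]),round(d['conf'],2)) for d in env.place_of(l,'wrist')])
a=np.radians(170);u=np.array([np.cos(a),np.sin(a)])
for n,r,z in(('piv',0,.062),('tab',.068,.089),('axis',.112,.058)): print(n,proj('wrist',[*(P+r*u),z],p).round(0))
E
```

```text
2.05 pos [0.4678 0.1095 0.227 ] yaw -10.45 F [-0.2  1.  -0.3] w -0.004 j [ 0.11 -0.07  1.53  0.    1.68  0.29]
(array([0.308, 0.202, 0.025]), array([-0.   ,  0.012, -0.091]))
strap_pivot [([69, 114], 0.87), ([360, 165], 0.75)]
strap_tab [([41, 58], 0.97)]
lever_axis [([47, 30], 0.92), ([243, 164], 0.8)]
lever_tip [([176, 175], 0.78)]
piv [357. 166.]
tab [289. 170.]
axis [243. 165.]
```

View pics/w1.png

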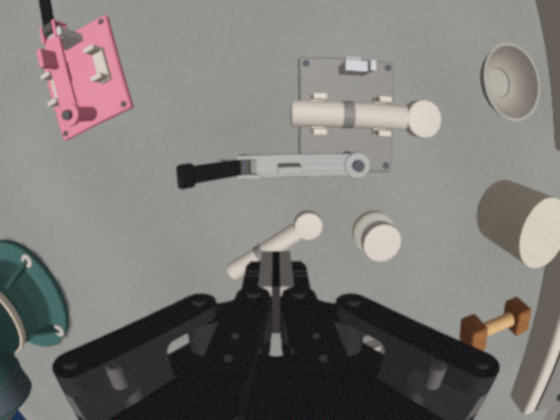

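The wrist view shows the strap running from the pivot (358,166) to the lever axis (243,164), with the tab at (289,165). My model projects within 3 px along the strap and 5 px across it. The gripper is over the clear side, where the small head at (270,240) lies low. Now I lower it.

>>> play_rows(motion=[{"wx":0,"wy":0,"wz":-0.09,"x":0.31,"y":0.3,"z":0.3,"jaw":0},{"wx":0,"wy":0,"wz":-0.09,"x":0.31,"y":0.3,"z":1.0,"jaw":0},{"wx":0,"wy":0,"wz":-0.09,"x":0.31,"y":0.3,"z":1.7,"jaw":0},{"wx":0,"wy":0,"wz":-0.09,"x":0.31,"y":0.3,"z":2.4,"jaw":0},{"wx":0,"wy":0,"wz":-0.09,"x":0.31,"y":0.3,"z":3.0,"jaw":0},{"wx":0,"wy":0,"wz":-0.09,"x":0.31,"y":0.3,"z":3.5,"jaw":0},{"wx":0,"wy":0,"wz":-0.09,"x":0.31,"y":0.3,"z":3.5,"jaw":0},{"wx":0,"wy":0,"wz":-0.09,"x":0.31,"y":0.3,"z":3.5,"jaw":0}])

```text
t: 2.97
position: [0.4759, 0.0982, 0.0868]
eef_rot: [0.996, -0.084, -0.001, 0.0]
force: [0.2, 0.1, 0.8]
width: 0.0
```

```bash
python3 - <<'E'
from h import *
st()
im=env.read_camera('wrist');save(im,'w2.png')
o=env.get_obs();x,y,z=o['position'];Rm=R.from_quat(o['eef_rot']).as_matrix();yaw=np.degrees(np.arctan2(Rm[1,0],Rm[0,0]))
for phi in (170,162,154,146,138,130,122,114,106,98,90,86): print(phi,*to(*pose(phi,.014),.086,phi-180))
E
```

```text
2.97 pos [0.4759 0.0982 0.0868] yaw -9.64 F [0.2 0.1 0.8] w 0.0 j [0.09 0.02 1.73 0.   1.4  0.25]
170 [ 0.027 -0.483  0.06 ] [-0.005 -0.013  0.069]
162 [-0.004 -0.723  0.06 ] [-0.006 -0.013  1.669]
154 [-0.001 -0.965  0.06 ] [-0.007 -0.012  3.269]
146 [ 0.036 -1.205  0.061] [-0.008 -0.012  4.869]
138 [ 0.105 -1.437  0.061] [-0.008 -0.011  6.469]
130 [ 0.207 -1.657  0.061] [-0.009 -0.011  8.069]
122 [ 0.337 -1.86   0.061] [-0.01  -0.01   9.669]
114 [ 0.495 -2.044  0.061] [-1.1000e-02 -9.0000e-03  1.1269e+01]
106 [ 0.677 -2.204  0.062] [-1.2000e-02 -9.0000e-03  1.2869e+01]
98 [ 0.88  -2.337  0.062] [-1.2000e-02 -8.0000e-03  1.4469e+01]
90 [ 1.099 -2.44   0.062] [-1.3000e-02 -7.0000e-03  1.6069e+01]
86 [ 1.213 -2.48   0.062] [-1.3000e-02 -7.0000e-03  1.6869e+01]
```

View pics/w2.png

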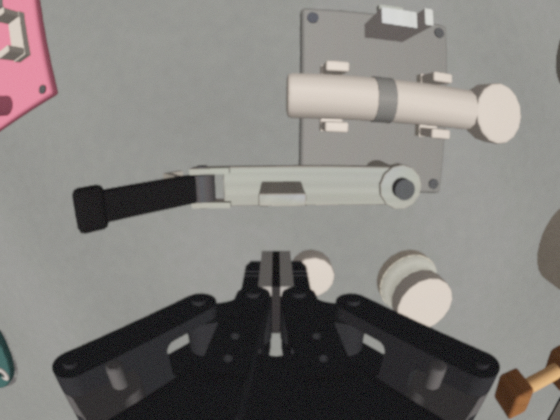

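The fingertips stand level with the tab face at (282,192), about 20 mm clear of it, with nothing between. Next is the arc push in the first frame's axes.

>>> play_rows(motion=[{"wx":0,"wy":0,"wz":0,"x":0.02,"y":-0.25,"z":0.05,"jaw":0},{"wx":0,"wy":0,"wz":0.07,"x":0.03,"y":-0.48,"z":0.05,"jaw":0},{"wx":0,"wy":0,"wz":0.87,"x":0.01,"y":-0.6,"z":0.05,"jaw":0},{"wx":0,"wy":0,"wz":1.67,"x":0,"y":-0.72,"z":0.05,"jaw":0},{"wx":0,"wy":0,"wz":2.47,"x":0,"y":-0.84,"z":0.05,"jaw":0},{"wx":0,"wy":0,"wz":3.27,"x":0,"y":-0.96,"z":0.05,"jaw":0},{"wx":0,"wy":0,"wz":4.07,"x":0.02,"y":-1.08,"z":0.05,"jaw":0},{"wx":0,"wy":0,"wz":4.87,"x":0.04,"y":-1.2,"z":0.05,"jaw":0},{"wx":0,"wy":0,"wz":4.87,"x":0.04,"y":-1.2,"z":0.05,"jaw":0}])

```text
t: 3.77
position: [0.488, 0.1461, 0.0869]
eef_rot: [0.956, -0.293, 0.001, -0.001]
force: [0.6, -0.3, -0.4]
width: 0.004
```

```bash
python3 - <<'E'
from h import *
st()
p=env.camera_params('wrist');im=env.read_camera('wrist');save(im,'w3.png')
print([d for l in('strap_pivot','lever_axis') for d in env.place_of(l,'wrist')][:4])
for phi in (146,138,130,122,114,106,98,90,86): print(phi,*to(*pose(phi,.014),.086,phi-180))
E
```

```text
3.77 pos [0.488  0.1461 0.0869] yaw -34.09 F [ 0.6 -0.3 -0.4] w 0.004 j [0.18 0.07 1.68 0.   1.4  0.77]
[{'point': [393.5, 220.6], 'conf': 0.83}, {'point': [217.9, 289.7], 'conf': 0.63}]
146 [-0.018 -0.006  0.004] [-0.011 -0.011  0.004]
138 [-0.05  -0.246  0.004] [-0.012 -0.01   1.604]
130 [-0.049 -0.488  0.004] [-0.013 -0.009  3.204]
122 [-0.013 -0.727  0.005] [-0.013 -0.008  4.804]
114 [ 0.055 -0.96   0.005] [-0.014 -0.007  6.404]
106 [ 0.155 -1.18   0.005] [-1.400e-02 -6.000e-03  8.004e+00]
98 [ 0.285 -1.385  0.006] [-1.500e-02 -5.000e-03  9.604e+00]
90 [ 0.442 -1.569  0.006] [-1.5000e-02 -4.0000e-03  1.1204e+01]
86 [ 0.529 -1.653  0.006] [-1.6000e-02 -4.0000e-03  1.2004e+01]
```

View pics/w3.png

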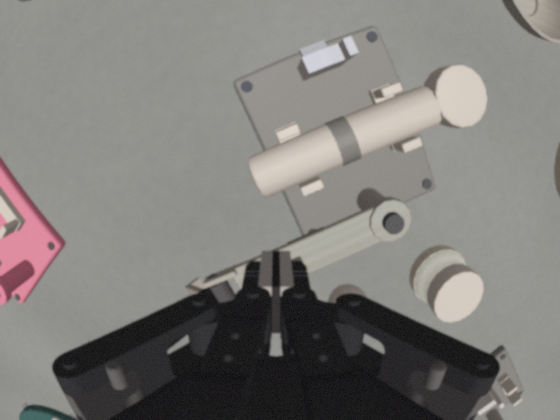

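```bash
python3 - <<'E'
from h import *
st()
p=env.camera_params('wrist');o=env.get_obs()
t=o['position'];print('tcp',proj('wrist',t,p),'tip',proj('wrist',t-[0,0,.017],p),'cam',p['origin'],'piv',proj('wrist',[*P,.062],p))
for phi in(170,165,160,150,145,140):
    a=np.radians(phi);u=np.array([np.cos(a),np.sin(a)])
    print(phi,proj('wrist',[*(P+.068*u),.089],p).round(),proj('wrist',[*(P+.112*u),.058],p).round())
im=env.read_camera('side');save(im,'s3.png',(205,85,315,230),4)
E
```

```text
3.92 pos [0.4873 0.1448 0.0862] yaw -33.98 F [0.2 0.  0.3] w 0.001 j [0.18 0.07 1.68 0.   1.4  0.77]
tcp [275.0848864  262.97742919] tip [275.0857604  249.55028891] cam [0.52686078 0.20348098 0.23316885] piv [391.26116583 220.33292575]
170 [285. 289.] [219. 288.]
165 [281. 280.] [212. 275.]
160 [278. 269.] [206. 261.]
150 [274. 248.] [199. 231.]
145 [274. 236.] [197. 215.]
140 [274. 225.] [197. 199.]
```

View pics/s3.png

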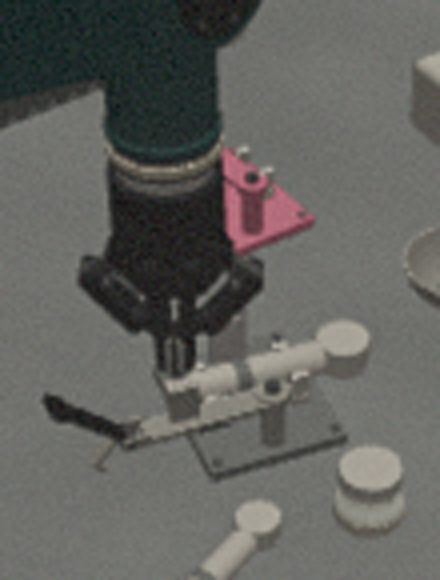

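```bash
python3 - <<'E'
from h import *
print(env.finger_overhang)
o=env.get_obs();t=o['position']
f=lambda X:((proj('side',X)-[205,85])*4).round()
print('tip',f(t-[0,0,.017]),'tcp',f(t))
a=np.radians(170);u=np.array([np.cos(a),np.sin(a)])
for z in(.059,.089):print('tab',z,f([*(P+.068*u),z]))
print('piv',f([*P,.062]),f([*(P+.112*u),.058]))
im=env.read_camera('side');save(im,'s4.png',(235,155,275,205),12)
im=env.read_camera('top');save(im,'t4.png',(190,150,300,270),5)
E
```

```text
0.017
tip [176. 399.] tcp [175. 381.]
tab 0.059 [182. 421.]
tab 0.089 [181. 390.]
piv [271. 394.] [124. 439.]
```

View pics/s4.png

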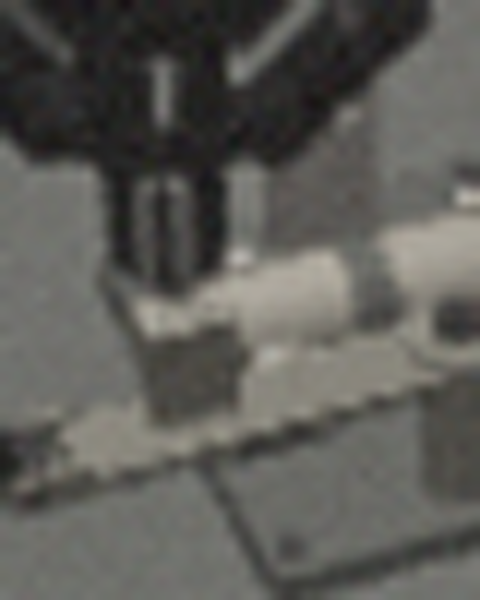

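View pics/t4.png

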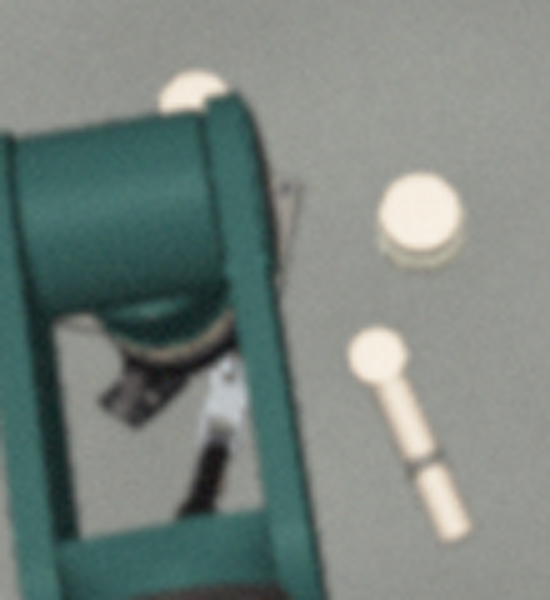

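```bash
python3 - <<'E'
from h import *
a=cv2.imread('pics/w3.png')[:,:,::-1];save(a,'w3c.png',(180,190,420,350),3)
b=cv2.imread('pics/w2.png')[:,:,::-1];save(b,'w2c.png',(180,130,420,290),3)
E
```

```text
(no output)
```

View pics/w3c.png

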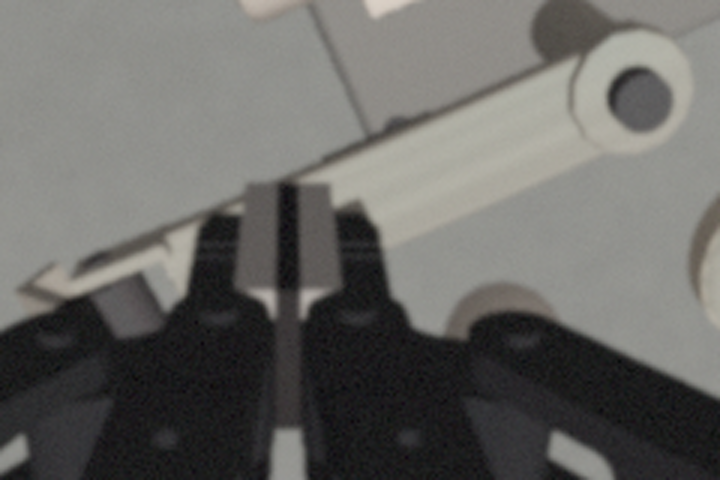

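View pics/w2c.png

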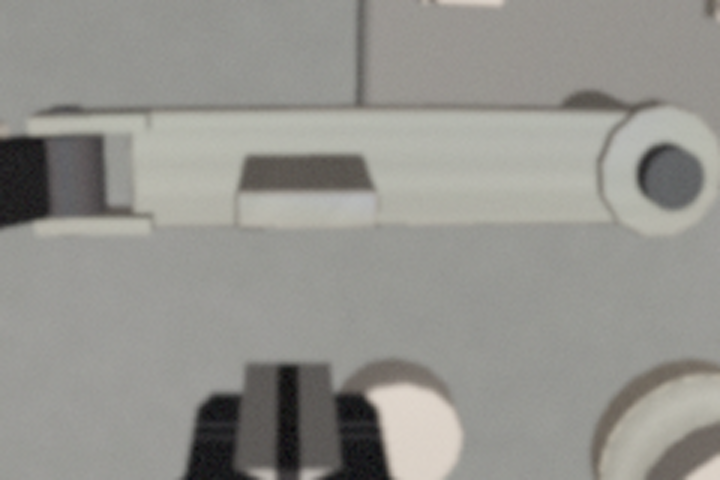

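```bash
python3 - <<'E'
from h import *
p=env.camera_params('wrist');o=env.get_obs();t=o['position'];Rr=R.from_quat(o['eef_rot'])
for z in(-.01,0,.005,.01,.017):
  for y in(-.011,0,.011):
    print(z,y,[((proj('wrist',t+Rr.apply([x,y,z]),p)-[180,190])*3).round().tolist() for x in(-.0145,.0145)], ((proj('side',t+Rr.apply([0,y,z]))-[235,155])*12).round())
print('tabtop in w3c',[((proj('wrist',[*(P+r*np.array([-.985,.174])),.089],p)-[180,190])*3).round().tolist() for r in(.057,.079)])
E
```

```text
-0.01 -0.011 [[191.0, 182.0], [380.0, 182.0]] [166. 241.]
-0.01 0 [[193.0, 246.0], [377.0, 246.0]] [162. 272.]
-0.01 0.011 [[196.0, 305.0], [375.0, 305.0]] [159. 303.]
0 -0.011 [[196.0, 158.0], [374.0, 158.0]] [167. 273.]
0 0 [[199.0, 218.0], [372.0, 218.0]] [164. 304.]
0 0.011 [[201.0, 276.0], [370.0, 276.0]] [161. 335.]
0.005 -0.011 [[199.0, 146.0], [372.0, 146.0]] [168. 289.]
0.005 0 [[201.0, 206.0], [370.0, 206.0]] [165. 320.]
0.005 0.011 [[203.0, 262.0], [368.0, 262.0]] [162. 351.]
0.01 -0.011 [[201.0, 136.0], [370.0, 136.0]] [169. 305.]
0.01 0 [[203.0, 194.0], [368.0, 194.0]] [166. 336.]
0.01 0.011 [[205.0, 249.0], [366.0, 249.0]] [163. 367.]
0.017 -0.011 [[205.0, 122.0], [366.0, 122.0]] [170. 327.]
0.017 0 [[206.0, 178.0], [365.0, 178.0]] [167. 357.]
0.017 0.011 [[208.0, 232.0], [363.0, 232.0]] [164. 389.]
tabtop in w3c [[376.0, 271.0], [257.0, 317.0]]
```

The fingers passed over the tab: the strap still lies at its old angle, lever axis at (218,290). In the wrist and side views the finger ends look about 25 mm higher than I assumed. I'll back off up and over, then check the fingertip height from the side.

```bash
python3 - <<'E'
from h import *
print(to(*pose(170,.045),.12,-10),to(*pose(170,.045),.078,-10))
E
```

```text
(array([ 0.588,  1.347, -0.859]), array([-3.000e-03, -4.000e-03, -4.813e+00])) (array([0.587, 1.347, 0.191]), array([-3.000e-03, -4.000e-03, -4.813e+00]))
```

>>> play_rows(motion=[{"wx":0,"wy":0,"wz":0,"x":0,"y":0,"z":-0.5,"jaw":0},{"wx":0,"wy":0,"wz":0,"x":0,"y":0,"z":-0.86,"jaw":0},{"wx":0,"wy":0,"wz":-1.2,"x":0.15,"y":0.35,"z":-0.86,"jaw":0},{"wx":0,"wy":0,"wz":-2.4,"x":0.3,"y":0.7,"z":-0.86,"jaw":0},{"wx":0,"wy":0,"wz":-3.6,"x":0.45,"y":1.05,"z":-0.86,"jaw":0},{"wx":0,"wy":0,"wz":-4.8,"x":0.59,"y":1.35,"z":-0.86,"jaw":0},{"wx":0,"wy":0,"wz":-4.8,"x":0.59,"y":1.35,"z":-0.5,"jaw":0},{"wx":0,"wy":0,"wz":-4.8,"x":0.59,"y":1.35,"z":-0.2,"jaw":0},{"wx":0,"wy":0,"wz":-4.8,"x":0.59,"y":1.35,"z":0.1,"jaw":0},{"wx":0,"wy":0,"wz":-4.8,"x":0.59,"y":1.35,"z":0.19,"jaw":0},{"wx":0,"wy":0,"wz":-4.8,"x":0.59,"y":1.35,"z":0.19,"jaw":0}])

```text
t: 4.98
position: [0.4751, 0.0861, 0.0766]
eef_rot: [0.996, -0.088, -0.001, 0.0]
force: [0.4, -0.5, -0.1]
width: -0.0
```

```bash
python3 - <<'E'
from h import *
st();o=env.get_obs();t=o['position'];Rr=R.from_quat(o['eef_rot'])
im=env.read_camera('side');save(im,'s5.png',(225,145,285,205),10)
for z in(-.01,0,.01,.017):
  print(z,[((proj('side',t+Rr.apply([0,y,z]))-[225,145])*10).round().tolist() for y in(-.011,.011)])
im=env.read_camera('wrist');save(im,'w5.png')
E
```

```text
4.98 pos [0.4751 0.0861 0.0766] yaw -10.11 F [ 0.4 -0.5 -0.1] w -0.0 j [0.06 0.02 1.75 0.   1.38 0.24]
-0.01 [[292.0, 460.0], [321.0, 511.0]]
0 [[293.0, 487.0], [322.0, 538.0]]
0.01 [[294.0, 513.0], [322.0, 564.0]]
0.017 [[295.0, 531.0], [323.0, 582.0]]
```

View pics/s5.png

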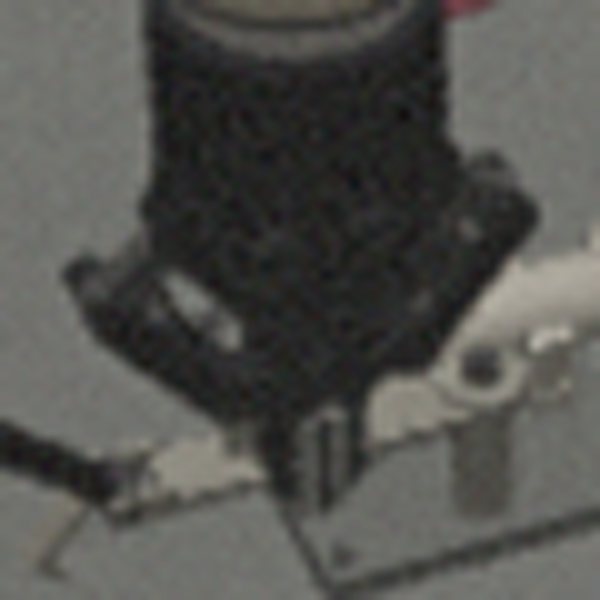

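View pics/w5.png

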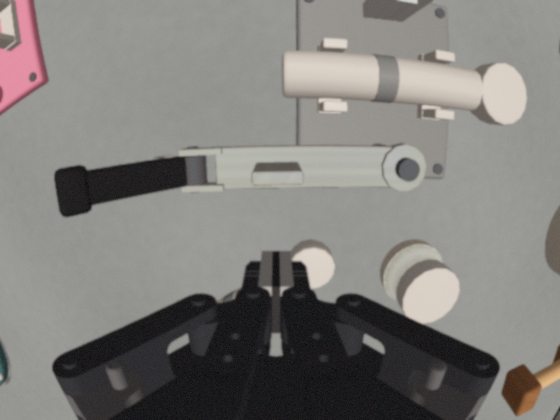

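The side view shows the fingertip at about row 512. That matches finger ends roughly 10 mm *behind* the TCP reading, not 17 mm ahead as stated, and the wrist view agrees. I'll lower to TCP z ≈ 0.058 and recheck before pushing.

>>> play_rows(motion=[{"wx":0,"wy":0,"wz":0,"x":0,"y":0,"z":0.2,"jaw":0},{"wx":0,"wy":0,"wz":0,"x":0.1,"y":-0.1,"z":0.45,"jaw":0},{"wx":0,"wy":0,"wz":0,"x":0.1,"y":-0.3,"z":0.47,"jaw":0},{"wx":0,"wy":0,"wz":0,"x":0.1,"y":-0.3,"z":0.47,"jaw":0}])

```text
t: 5.42
position: [0.4818, 0.0987, 0.0579]
eef_rot: [0.996, -0.088, -0.001, -0.0]
force: [0.4, -0.2, 0.1]
width: 0.002
```

```bash
python3 - <<'E'
from h import *
st();o=env.get_obs();t=o['position'];Rr=R.from_quat(o['eef_rot'])
im=env.read_camera('side');save(im,'s6.png',(225,145,285,205),10)
for z in(-.01,0,.017):
  print(z,[((proj('side',t+Rr.apply([0,y,z]))-[225,145])*10).round().tolist() for y in(-.011,.011)])
im=env.read_camera('wrist');save(im,'w6.png',(140,100,460,320),2.4)
for phi in (170,162,154,146): print(phi,*to(*pose(phi,.014),.058,phi-180))
E
```

```text
5.42 pos [0.4818 0.0987 0.0579] yaw -10.06 F [ 0.4 -0.2  0.1] w 0.002 j [0.09 0.06 1.75 0.   1.34 0.26]
-0.01 [[292.0, 474.0], [320.0, 525.0]]
0 [[293.0, 500.0], [321.0, 550.0]]
0.017 [[295.0, 544.0], [322.0, 594.0]]
170 [-0.097 -0.467  0.021] [ 0.001  0.005 -0.009]
162 [-0.13  -0.707  0.021] [0.002 0.005 1.591]
154 [-0.128 -0.949  0.021] [2.000e-03 5.000e-03 3.191e+00]
146 [-0.093 -1.189  0.021] [2.000e-03 5.000e-03 4.791e+00]
```

View pics/s6.png

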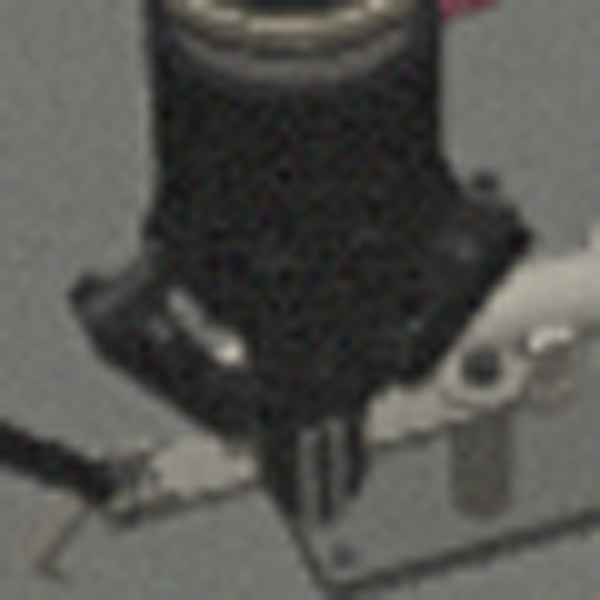

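View pics/w6.png

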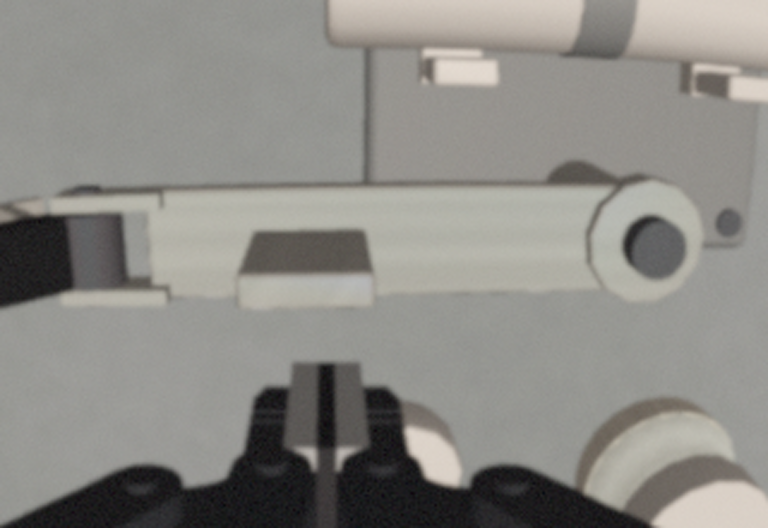

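>>> play_rows(motion=[{"wx":0,"wy":0,"wz":0,"x":-0.1,"y":-0.2,"z":0,"jaw":0},{"wx":0,"wy":0,"wz":0,"x":-0.1,"y":-0.35,"z":0,"jaw":0},{"wx":0,"wy":0,"wz":0,"x":-0.1,"y":-0.47,"z":0,"jaw":0},{"wx":0,"wy":0,"wz":0.8,"x":-0.12,"y":-0.59,"z":0,"jaw":0},{"wx":0,"wy":0,"wz":1.6,"x":-0.13,"y":-0.71,"z":0,"jaw":0},{"wx":0,"wy":0,"wz":1.6,"x":-0.13,"y":-0.71,"z":0,"jaw":0}])

```text
t: 6.02
position: [0.4821, 0.1274, 0.0593]
eef_rot: [0.988, -0.157, 0.0, -0.0]
force: [0.4, -0.2, -1.0]
width: -0.002
```

```bash
python3 - <<'E'
from h import *
st()
p=env.camera_params('wrist')
im=env.read_camera('wrist');save(im,'w7.png',(140,100,460,320),2.4)
for phi in(170,166,162,158):
    a=np.radians(phi);u=np.array([np.cos(a),np.sin(a)])
    print(phi,((proj('wrist',[*(P+.112*u),.058],p)-[140,100])*2.4).round())
for phi in (162,154,146,138,130,122,114,106,98,90): print(phi,*to(*pose(phi,.014),.058,phi-180))
E
```

```text
6.02 pos [0.4821 0.1274 0.0593] yaw -18.1 F [ 0.4 -0.2 -1. ] w -0.002 j [0.14 0.07 1.73 0.   1.34 0.46]
170 [126. 395.]
166 [119. 362.]
162 [114. 328.]
158 [112. 293.]
162 [-0.002  0.009  0.031] [-0.005 -0.006  0.008]
154 [-0.034 -0.231  0.031] [-0.005 -0.006  1.608]
146 [-0.032 -0.473  0.031] [-0.006 -0.005  3.208]
138 [ 0.003 -0.713  0.031] [-0.006 -0.005  4.808]
130 [ 0.072 -0.945  0.032] [-6.000e-03 -5.000e-03  6.408e+00]
122 [ 0.172 -1.166  0.032] [-7.000e-03 -4.000e-03  8.008e+00]
114 [ 0.301 -1.37   0.032] [-7.000e-03 -4.000e-03  9.608e+00]
106 [ 0.458 -1.555  0.032] [-7.0000e-03 -3.0000e-03  1.1208e+01]
98 [ 0.639 -1.715  0.032] [-8.0000e-03 -3.0000e-03  1.2808e+01]
90 [ 0.841 -1.849  0.032] [-8.0000e-03 -2.0000e-03  1.4408e+01]
```

View pics/w7.png

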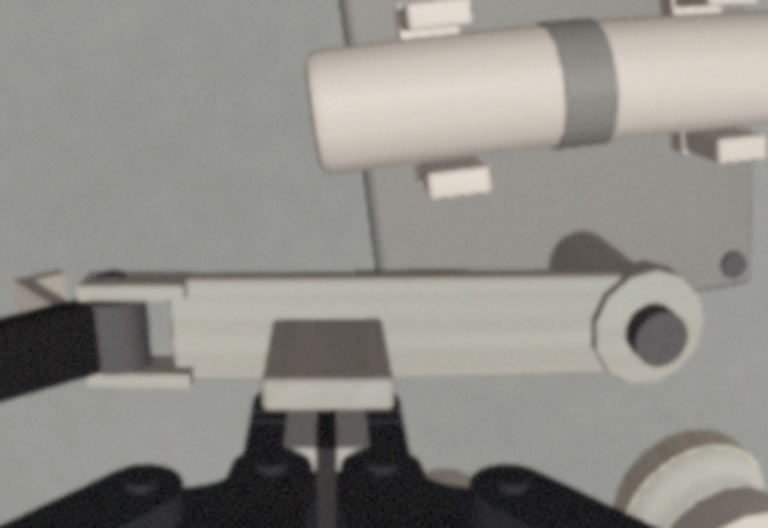

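The tab now covers the finger ends at (328,390), and the strap has turned with them to about 162° (lever axis at (122,325)). I'll keep following the arc.

>>> play_rows(motion=[{"wx":0,"wy":0,"wz":0.8,"x":-0.02,"y":-0.11,"z":0.02,"jaw":0},{"wx":0,"wy":0,"wz":1.6,"x":-0.03,"y":-0.23,"z":0.03,"jaw":0},{"wx":0,"wy":0,"wz":2.4,"x":-0.03,"y":-0.35,"z":0.03,"jaw":0},{"wx":0,"wy":0,"wz":3.2,"x":-0.03,"y":-0.47,"z":0.03,"jaw":0},{"wx":0,"wy":0,"wz":4.0,"x":-0.02,"y":-0.59,"z":0.03,"jaw":0},{"wx":0,"wy":0,"wz":4.8,"x":0,"y":-0.71,"z":0.03,"jaw":0},{"wx":0,"wy":0,"wz":5.6,"x":0.03,"y":-0.83,"z":0.03,"jaw":0},{"wx":0,"wy":0,"wz":6.4,"x":0.07,"y":-0.95,"z":0.03,"jaw":0},{"wx":0,"wy":0,"wz":7.2,"x":0.12,"y":-1.06,"z":0.03,"jaw":0},{"wx":0,"wy":0,"wz":8.0,"x":0.17,"y":-1.17,"z":0.03,"jaw":0},{"wx":0,"wy":0,"wz":8.0,"x":0.17,"y":-1.17,"z":0.03,"jaw":0}])

```text
t: 6.98
position: [0.5034, 0.1691, 0.0578]
eef_rot: [0.874, -0.485, 0.0, -0.0]
force: [-0.7, 0.5, 0.2]
width: -0.003
```

```bash
python3 - <<'E'
from h import *
st()
p=env.camera_params('wrist')
im=env.read_camera('wrist');save(im,'w8.png',(140,60,460,320),2.3)
for phi in(126,122,118):
    a=np.radians(phi);u=np.array([np.cos(a),np.sin(a)])
    print(phi,((proj('wrist',[*(P+.112*u),.058],p)-[140,60])*2.3).round())
for phi in (122,114,106,98,90,86,82): print(phi,*to(*pose(phi,.014),.058,phi-180))
E
```

```text
6.98 pos [0.5034 0.1691 0.0578] yaw -58.05 F [-0.7  0.5  0.2] w -0.003 j [0.22 0.14 1.66 0.   1.34 1.23]
126 [110. 440.]
122 [105. 407.]
118 [103. 373.]
122 [-0.01  -0.002 -0.005] [-0.003 -0.001  0.015]
114 [-0.042 -0.242 -0.004] [-3.000e-03 -1.000e-03  1.615e+00]
106 [-0.04  -0.484 -0.004] [-4.000e-03 -1.000e-03  3.215e+00]
98 [-0.005 -0.724 -0.004] [-4.000e-03 -1.000e-03  4.815e+00]
90 [ 0.064 -0.956 -0.004] [-4.000e-03 -0.000e+00  6.415e+00]
86 [ 0.11  -1.068 -0.004] [-4.000e-03 -0.000e+00  7.215e+00]
82 [ 0.164 -1.176 -0.004] [-4.000e-03 -0.000e+00  8.015e+00]
```

View pics/w8.png

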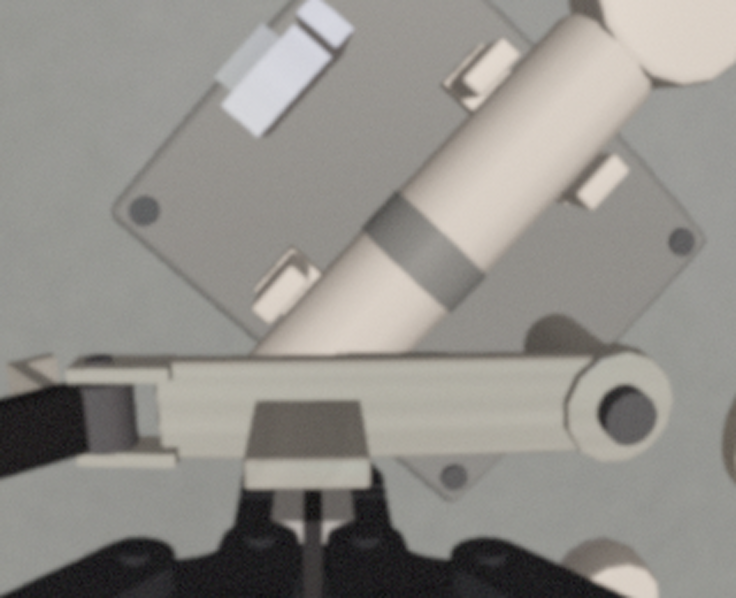

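>>> play_rows(motion=[{"wx":0,"wy":0,"wz":0.8,"x":-0.03,"y":-0.12,"z":0,"jaw":0},{"wx":0,"wy":0,"wz":1.6,"x":-0.04,"y":-0.24,"z":0,"jaw":0},{"wx":0,"wy":0,"wz":2.4,"x":-0.04,"y":-0.36,"z":0,"jaw":0},{"wx":0,"wy":0,"wz":3.2,"x":-0.04,"y":-0.48,"z":0,"jaw":0},{"wx":0,"wy":0,"wz":4.0,"x":-0.02,"y":-0.6,"z":0,"jaw":0},{"wx":0,"wy":0,"wz":4.8,"x":0,"y":-0.72,"z":0,"jaw":0},{"wx":0,"wy":0,"wz":5.6,"x":0.03,"y":-0.84,"z":0,"jaw":0},{"wx":0,"wy":0,"wz":6.4,"x":0.06,"y":-0.95,"z":0,"jaw":0},{"wx":0,"wy":0,"wz":6.8,"x":0.09,"y":-1.01,"z":0,"jaw":0},{"wx":0,"wy":0,"wz":7.2,"x":0.11,"y":-1.07,"z":0,"jaw":0},{"wx":0,"wy":0,"wz":7.2,"x":0.11,"y":-1.07,"z":0,"jaw":0}])

```text
t: 7.95
position: [0.5418, 0.1875, 0.0577]
eef_rot: [-0.682, 0.731, 0.0, 0.0]
force: [-0.6, -0.3, 0.1]
width: -0.003
```

```bash
python3 - <<'E'
from h import *
st()
p=env.camera_params('wrist')
im=env.read_camera('wrist');save(im,'w9.png',(60,60,460,320),2)
for phi in(90,86,82,78):
    a=np.radians(phi);u=np.array([np.cos(a),np.sin(a)])
    print(phi,((proj('wrist',[*(P+.112*u),.058],p)-[60,60])*2).round())
for phi in (86,84,82,80,78): print(phi,*to(*pose(phi,.014),.058,phi-180))
E
```

```text
7.95 pos [0.5418 0.1875 0.0577] yaw -94.0 F [-0.6 -0.3  0.1] w -0.003 j [0.23 0.23 1.55 0.   1.36 1.87]
90 [254. 383.]
86 [250. 355.]
82 [249. 325.]
78 [249. 294.]
86 [-0.011  0.    -0.006] [-0.002 -0.     0.008]
84 [-0.022 -0.059 -0.006] [-0.002 -0.     0.408]
82 [-0.031 -0.119 -0.006] [-0.002 -0.     0.808]
80 [-0.038 -0.179 -0.006] [-0.002 -0.     1.208]
78 [-0.043 -0.24  -0.005] [-0.002 -0.     1.608]
```

View pics/w9.png

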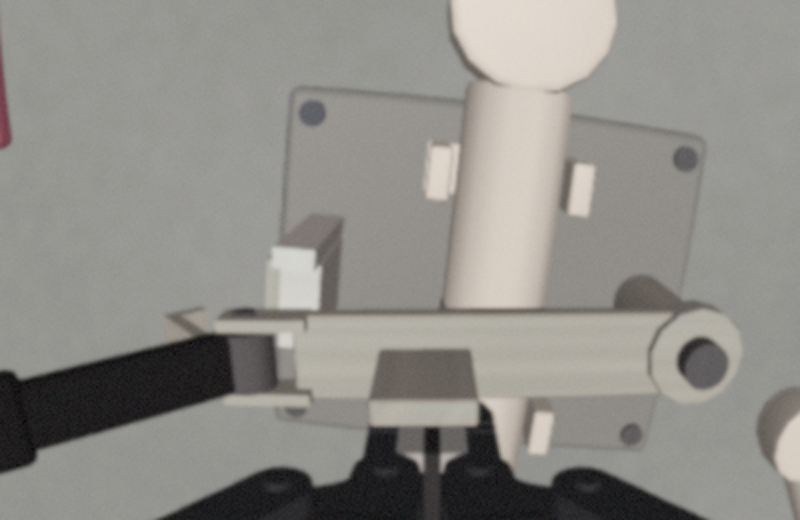

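>>> play_rows(motion=[{"wx":0,"wy":0,"wz":0.2,"x":0,"y":-0.03,"z":0,"jaw":0},{"wx":0,"wy":0,"wz":0.4,"x":-0.01,"y":-0.06,"z":0,"jaw":0},{"wx":0,"wy":0,"wz":0.6,"x":-0.01,"y":-0.09,"z":0,"jaw":0},{"wx":0,"wy":0,"wz":0.8,"x":-0.02,"y":-0.12,"z":0,"jaw":0},{"wx":0,"wy":0,"wz":1.0,"x":-0.02,"y":-0.15,"z":0,"jaw":0},{"wx":0,"wy":0,"wz":1.2,"x":-0.02,"y":-0.18,"z":0,"jaw":0},{"wx":0,"wy":0,"wz":1.2,"x":-0.02,"y":-0.18,"z":0,"jaw":0}])

```text
t: 8.58
position: [0.5492, 0.1879, 0.0578]
eef_rot: [-0.642, 0.767, -0.0, 0.0]
force: [0.0, 0.4, -0.1]
width: -0.001
```

```bash
python3 - <<'E'
from h import *
st()
im=env.read_camera('wrist');save(im,'w10.png',(60,60,460,320),2)
E
```

```text
8.58 pos [0.5492 0.1879 0.0578] yaw -100.16 F [ 0.   0.4 -0.1] w -0.001 j [0.23 0.25 1.53 0.   1.36 1.98]
```

View pics/w10.png

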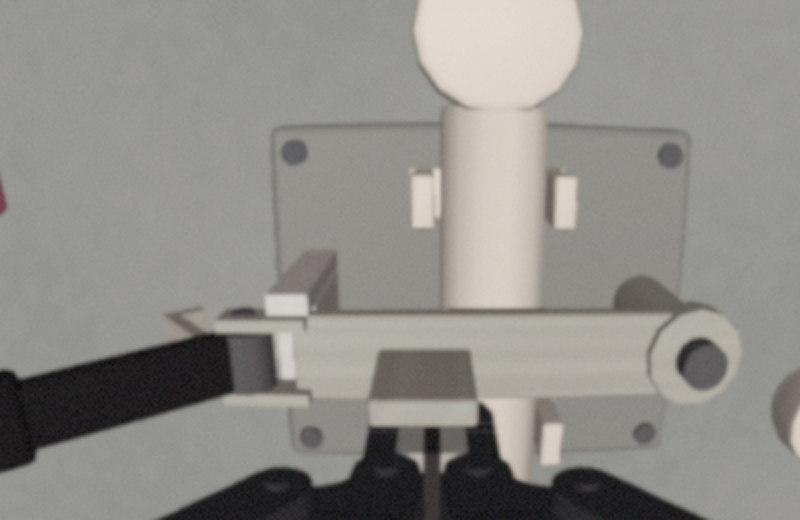

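Strap and plate edges are now nearly parallel, and the side stop at (287,305) is touching or nearly so, but there is no force yet. I press on in small steps to feel the stop.

>>> play_rows(motion=[{"wx":0,"wy":0,"wz":0,"x":0,"y":-0.02,"z":0,"jaw":0},{"wx":0,"wy":0,"wz":0,"x":0,"y":-0.04,"z":0,"jaw":0},{"wx":0,"wy":0,"wz":0,"x":0,"y":-0.06,"z":0,"jaw":0},{"wx":0,"wy":0,"wz":0,"x":0,"y":-0.06,"z":0,"jaw":0}])

```text
t: 8.97
position: [0.5493, 0.1879, 0.0578]
eef_rot: [-0.642, 0.766, 0.002, -0.002]
force: [-6.8, 1.2, 4.1]
width: 0.002
```

>>> play_rows(motion=[{"wx":0,"wy":0,"wz":0,"x":0,"y":-0.03,"z":0,"jaw":0},{"wx":0,"wy":0,"wz":0,"x":0,"y":-0.03,"z":0,"jaw":0},{"wx":0,"wy":0,"wz":0,"x":0,"y":-0.03,"z":0,"jaw":0}])

```text
t: 9.22
position: [0.5493, 0.1878, 0.0578]
eef_rot: [-0.642, 0.766, 0.003, -0.003]
force: [-9.8, 1.6, 6.2]
width: -0.0
```

```bash
python3 - <<'E'
from h import *
st()
p=env.camera_params('wrist')
im=env.read_camera('wrist');save(im,'w11.png',(60,60,460,320),2)
for l in('strap_pivot','lever_axis','lever_tip','strap_tab'):
    print(l,[(d['point'],round(d['conf'],2),atz('wrist',d['point'],{'strap_pivot':.062,'lever_axis':.058,'lever_tip':.11,'strap_tab':.089}[l],p).round(4)) for d in env.place_of(l,'wrist')][:2])
im=env.read_camera('side');save(im,'s11.png',(205,85,315,230),4)
E
```

```text
9.22 pos [0.5493 0.1878 0.0578] yaw -100.06 F [-9.8  1.6  6.2] w -0.0 j [0.23 0.25 1.53 0.   1.37 1.98]
strap_pivot [([412.1, 238.4], 0.83, array([0.5515, 0.1174, 0.062 ]))]
lever_axis [([180.8, 237.4], 0.57, array([0.5712, 0.2313, 0.058 ]))]
lever_tip [([40.2, 275.6], 0.76, array([0.5817, 0.2788, 0.11  ]))]
strap_tab []
```

View pics/s11.png

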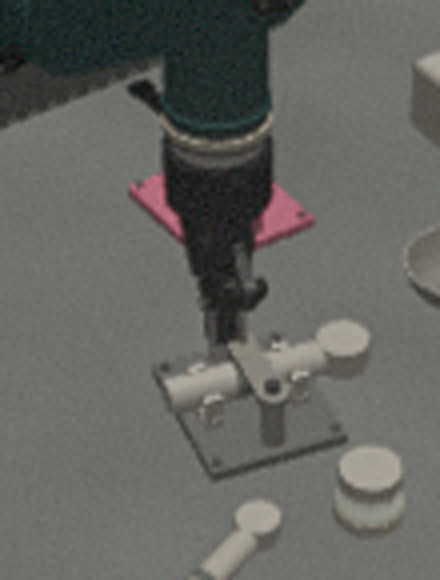

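The stop is reached: about 10 N of force with no motion, and the strap reads 80.2° against the cradle's y axis at 80°. The lever tip measures about 52 mm out from its axis, so it is still raised by roughly 0.77 rad. Next I back off, rise, and go over the lever.

```bash
python3 - <<'E'
from h import *
P[:]=[.5515,.1178]
print(pose(80,0,.152),to(*pose(80,0,.152),.14,-100))
E
```

```text
[0.57789452 0.26749078] (array([-2.084, -0.341, -2.058]), array([ 0.08 , -0.008, -0.012]))
```

>>> play_rows(motion=[{"wx":0,"wy":0,"wz":0,"x":0,"y":0.3,"z":0,"jaw":0},{"wx":0,"wy":0,"wz":0,"x":0,"y":0.6,"z":0,"jaw":0},{"wx":0,"wy":0,"wz":0,"x":0,"y":0.6,"z":-0.7,"jaw":0},{"wx":0,"wy":0,"wz":0,"x":0,"y":0.6,"z":-1.4,"jaw":0},{"wx":0,"wy":0,"wz":0,"x":0,"y":0.6,"z":-2.2,"jaw":0},{"wx":0,"wy":0,"wz":0,"x":0,"y":0.6,"z":-2.2,"jaw":0}])

```text
t: 10.02
position: [0.5333, 0.1922, 0.1542]
eef_rot: [-0.642, 0.767, -0.004, 0.007]
force: [1.7, 0.0, 1.5]
width: 0.001
```

```bash
python3 - <<'E'
from h import *
P[:]=[.5515,.1178]
st();print(pose(80,0,.152),to(*pose(80,0,.152),.14,-100))
E
```

```text
10.02 pos [0.5333 0.1922 0.1542] yaw -100.1 F [1.7 0.  1.5] w 0.001 j [ 0.25  0.14  1.46 -0.    1.53  1.99]
[0.57789452 0.26749078] (array([-2.046, -0.763,  0.377]), array([-0.165,  0.066, -0.021]))
```

>>> play_rows(motion=[{"wx":0,"wy":0,"wz":0,"x":-0.7,"y":-0.25,"z":0,"jaw":0},{"wx":0,"wy":0,"wz":0,"x":-1.4,"y":-0.5,"z":0,"jaw":0},{"wx":0,"wy":0,"wz":0,"x":-2.05,"y":-0.76,"z":0,"jaw":0},{"wx":0,"wy":0,"wz":0,"x":-2.05,"y":-0.76,"z":0,"jaw":0},{"wx":0,"wy":0,"wz":0,"x":-2.05,"y":-0.76,"z":0,"jaw":0}])

```text
t: 10.43
position: [0.5737, 0.2675, 0.1451]
eef_rot: [-0.643, 0.766, -0.0, -0.0]
force: [-0.3, 0.1, 0.0]
width: 0.002
```

```bash
python3 - <<'E'
from h import *
P[:]=[.5515,.1178]
st();print(to(*pose(80,0,.152),.14,-100))
p=env.camera_params('wrist')
im=env.read_camera('wrist');save(im,'w12.png')
for l,z in(('strap_pivot',.062),('lever_axis',.058),('lever_tip',.108),('strap_tab',.089)):
    print(l,[(np.round(d['point']),round(d['conf'],2),atz('wrist',d['point'],z,p).round(4)) for d in env.place_of(l,'wrist')][:2])
im=env.read_camera('side');save(im,'s12.png',(205,65,315,210),4)
E
```

```text
10.43 pos [0.5737 0.2675 0.1451] yaw -100.02 F [-0.3  0.1  0. ] w 0.002 j [ 0.35  0.3   1.29 -0.    1.56  2.09]
(array([-0.019, -0.103,  0.128]), array([-0.004, -0.008, -0.004]))
strap_pivot [(array([144., 100.]), 0.9, array([0.6768, 0.3467, 0.062 ])), (array([457., 213.]), 0.85, array([0.5485, 0.1187, 0.062 ]))]
lever_axis [(array([ 35., 144.]), 0.84, array([0.6721, 0.4634, 0.058 ]))]
lever_tip []
strap_tab [(array([ 52., 132.]), 0.84, array([0.6721, 0.4163, 0.089 ])), (array([393., 221.]), 0.62, array([0.563 , 0.1865, 0.089 ]))]
```

View pics/w12.png

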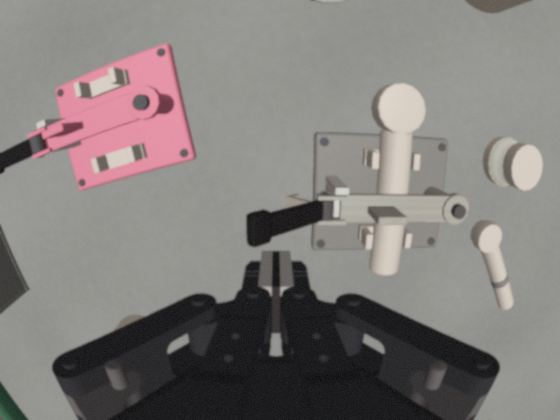

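View pics/s12.png

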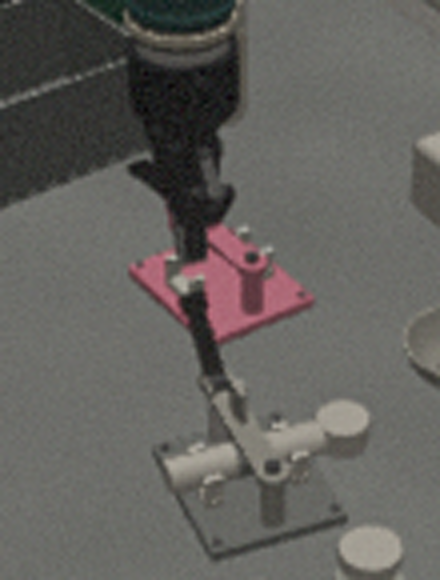

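>>> play_rows(motion=[{"wx":0,"wy":0,"wz":0,"x":0,"y":-0.1,"z":0.2,"jaw":0},{"wx":0,"wy":0,"wz":0,"x":0,"y":-0.1,"z":0.5,"jaw":0},{"wx":0,"wy":0,"wz":0,"x":0,"y":-0.1,"z":0.8,"jaw":0},{"wx":0,"wy":0,"wz":0,"x":0,"y":-0.1,"z":1.0,"jaw":0},{"wx":0,"wy":0,"wz":0,"x":0,"y":-0.1,"z":1.2,"jaw":0},{"wx":0,"wy":0,"wz":0,"x":0,"y":-0.1,"z":1.4,"jaw":0},{"wx":0,"wy":0,"wz":0,"x":0,"y":-0.1,"z":1.4,"jaw":0}])

```text
t: 11.32
position: [0.5762, 0.2658, 0.0876]
eef_rot: [-0.642, 0.767, 0.0, -0.001]
force: [1.1, -0.6, -0.6]
width: -0.004
```

```bash
python3 - <<'E'
from h import *
st()
im=env.read_camera('wrist');save(im,'w13.png',(160,130,480,330),2.4)
im=env.read_camera('side');save(im,'s13.png',(205,65,315,210),4)
E
```

```text
11.32 pos [0.5762 0.2658 0.0876] yaw -100.1 F [ 1.1 -0.6 -0.6] w -0.004 j [ 0.34  0.34  1.35 -0.    1.45  2.09]
```

View pics/w13.png

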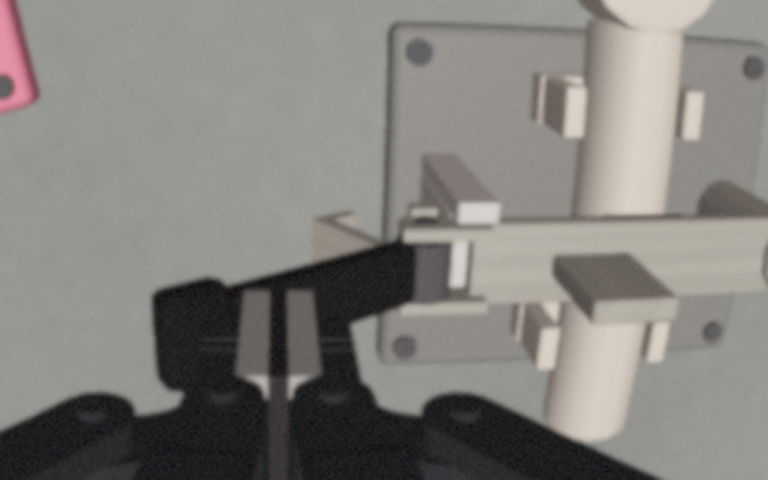

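View pics/s13.png

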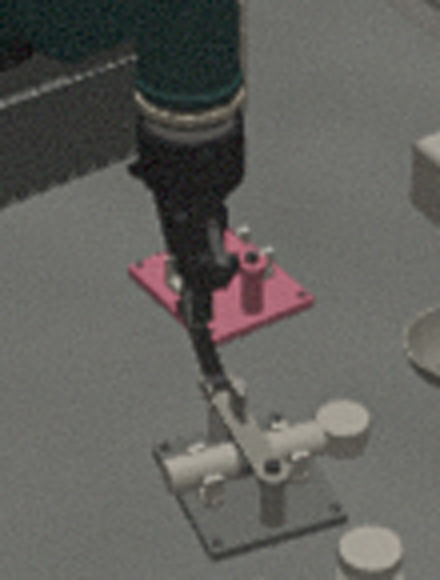

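The finger ends sit over the outer half of the lever, at crop (280,295), in line with it, and there is no force yet. Pressing down.

>>> play_rows(motion=[{"wx":0,"wy":0,"wz":0,"x":0,"y":0,"z":0.1,"jaw":0},{"wx":0,"wy":0,"wz":0,"x":0,"y":0,"z":0.2,"jaw":0},{"wx":0,"wy":0,"wz":0,"x":0,"y":0,"z":0.3,"jaw":0},{"wx":0,"wy":0,"wz":0,"x":0,"y":0,"z":0.4,"jaw":0},{"wx":0,"wy":0,"wz":0,"x":0,"y":0,"z":0.5,"jaw":0},{"wx":0,"wy":0,"wz":0,"x":0,"y":0,"z":0.6,"jaw":0},{"wx":0,"wy":0,"wz":0,"x":0,"y":0,"z":0.7,"jaw":0},{"wx":0,"wy":0,"wz":0,"x":0,"y":0,"z":0.7,"jaw":0}])

```text
t: 12.08
position: [0.5766, 0.2662, 0.0606]
eef_rot: [-0.642, 0.767, 0.0, -0.001]
force: [1.5, 2.1, 1.3]
width: -0.003
```

```bash
python3 - <<'E'
from h import *
st()
im=env.read_camera('wrist');save(im,'w14.png',(160,130,480,330),2.4)
E
```

```text
12.08 pos [0.5766 0.2662 0.0606] yaw -100.1 F [1.5 2.1 1.3] w -0.003 j [0.34 0.36 1.38 0.   1.4  2.09]
```

View pics/w14.png

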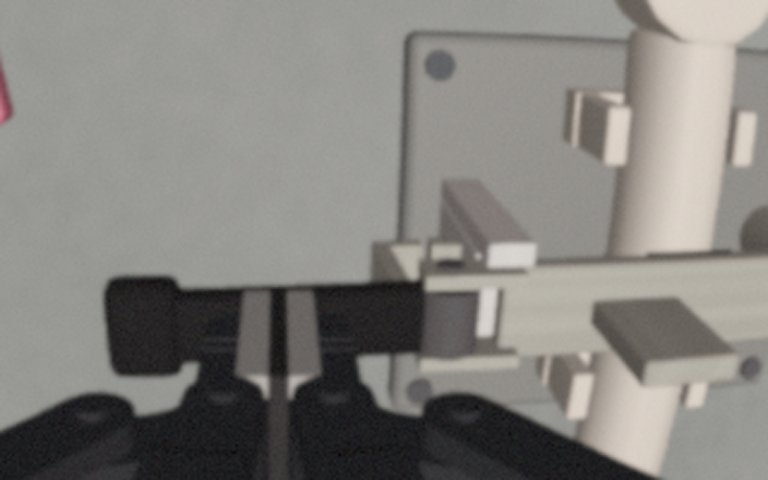

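The lever is following down and is almost in line with the strap; its tip is at crop (130,325). I continue in small steps to its stop.

>>> play_rows(motion=[{"wx":0,"wy":0,"wz":0,"x":0,"y":0,"z":0.05,"jaw":0},{"wx":0,"wy":0,"wz":0,"x":0,"y":0,"z":0.1,"jaw":0},{"wx":0,"wy":0,"wz":0,"x":0,"y":0,"z":0.15,"jaw":0},{"wx":0,"wy":0,"wz":0,"x":0,"y":0,"z":0.15,"jaw":0}])

```text
t: 12.47
position: [0.5773, 0.266, 0.0573]
eef_rot: [-0.642, 0.767, -0.0, 0.0]
force: [-1.7, -0.0, 5.1]
width: -0.0
```

>>> play_rows(motion=[{"wx":0,"wy":0,"wz":0,"x":0,"y":0,"z":0.06,"jaw":0},{"wx":0,"wy":0,"wz":0,"x":0,"y":0,"z":0.12,"jaw":0},{"wx":0,"wy":0,"wz":0,"x":0,"y":0,"z":0.18,"jaw":0},{"wx":0,"wy":0,"wz":0,"x":0,"y":0,"z":0.18,"jaw":0}])

```text
t: 12.8
position: [0.5778, 0.2661, 0.0561]
eef_rot: [-0.642, 0.767, -0.001, 0.002]
force: [-10.2, -4.2, 25.4]
width: -0.002
```

About 25 N with no further sinking: the lever is at its stop. I rise straight up and look.

>>> play_rows(motion=[{"wx":0,"wy":0,"wz":0,"x":0,"y":0,"z":-0.3,"jaw":0},{"wx":0,"wy":0,"wz":0,"x":0,"y":0,"z":-1.0,"jaw":0},{"wx":0,"wy":0,"wz":0,"x":0,"y":0,"z":-1.8,"jaw":0},{"wx":0,"wy":0,"wz":0,"x":0,"y":0.8,"z":-2.6,"jaw":0},{"wx":0,"wy":0,"wz":0,"x":0,"y":1.6,"z":-3.2,"jaw":0},{"wx":0,"wy":0,"wz":0,"x":0,"y":2.4,"z":-3.2,"jaw":0},{"wx":0,"wy":0,"wz":0,"x":0,"y":2.4,"z":-3.2,"jaw":0},{"wx":0,"wy":0,"wz":0,"x":0,"y":2.4,"z":-3.2,"jaw":0}])

```text
t: 13.47
position: [0.4813, 0.2829, 0.1766]
eef_rot: [-0.643, 0.766, -0.0, -0.0]
force: [0.3, -1.1, -0.3]
width: 0.002
```

```bash
python3 - <<'E'
from h import *
st()
p=env.camera_params('wrist')
im=env.read_camera('wrist');save(im,'w15.png',(160,30,480,250),2.4)
for l,z in(('strap_pivot',.062),('strap_tab',.089),('lever_axis',.058),('lever_tip',.058),('head',.02)):
    print(l,[(np.round(d['point']),round(d['conf'],2),atz('wrist',d['point'],z,p).round(4)) for d in env.place_of(l,'wrist')][:3])
im=env.read_camera('side');save(im,'s15.png',(205,115,315,230),6)
print(st())
d=proj('side',[.5515+.184*np.cos(np.radians(80)),.1178+.184*np.sin(np.radians(80)),.06]);print((d-[205,115])*6)
E
```

```text
13.47 pos [0.4813 0.2829 0.1766] yaw -100.01 F [ 0.3 -1.1 -0.3] w 0.002 j [ 0.43  0.12  1.43 -0.    1.59  2.18]
strap_pivot [(array([445.,  96.]), 0.75, array([0.5512, 0.1208, 0.062 ]))]
strap_tab [(array([74., 21.]), 0.67, array([0.6712, 0.4163, 0.089 ])), (array([383.,  88.]), 0.56, array([0.5616, 0.1881, 0.089 ]))]
lever_axis [(array([318.,  85.]), 0.69, array([0.5721, 0.2316, 0.058 ])), (array([54., 45.]), 0.65, array([0.6719, 0.4619, 0.058 ])), (array([137., 250.]), 0.28, array([0.4582, 0.4199, 0.058 ]))]
lever_tip [(array([ 3., 74.]), 0.78, array([0.6708, 0.5387, 0.058 ])), (array([226.,  84.]), 0.59, array([0.5854, 0.3043, 0.058 ]))]
head [(array([377.,  90.]), 0.63, array([0.5629, 0.1704, 0.02  ]))]
13.82 pos [0.4832 0.2825 0.1757] yaw -100.16 F [0.4 0.3 0.2] w 0.002 j [ 0.43  0.13  1.43 -0.    1.59  2.18]
None
[275.04790831 198.59542856]
```

View pics/w15.png

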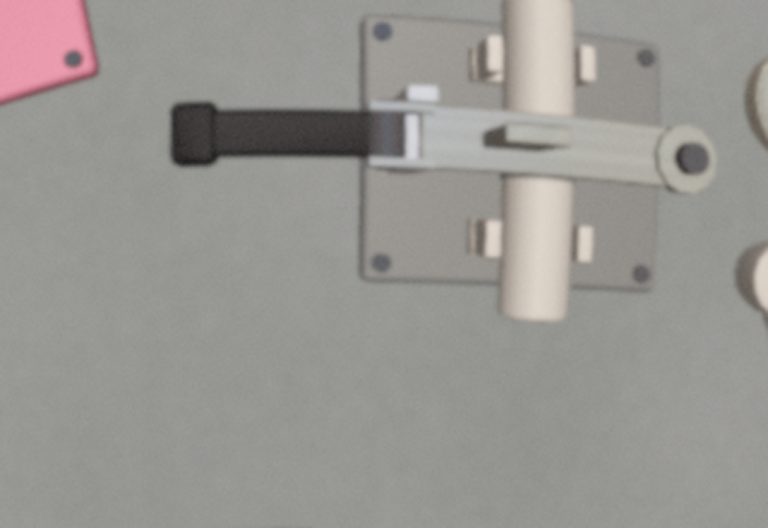

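View pics/s15.png

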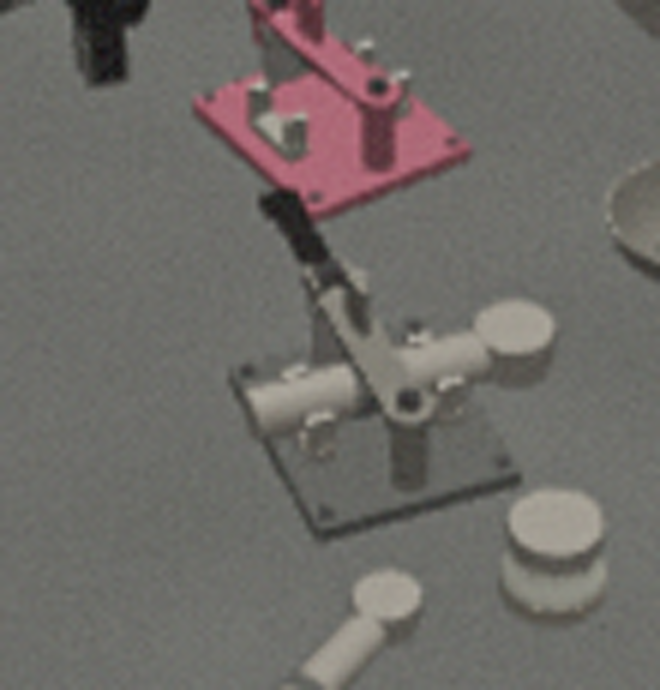

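```bash
python3 - <<'E'
from h import *
im=env.read_camera('top');save(im,'t16.png')
a=cv2.imread('pics/top0.png');b=cv2.imread('pics/t16.png')
d=cv2.absdiff(cv2.blur(a,(3,3)),cv2.blur(b,(3,3))).max(2)
n,_,s,_=cv2.connectedComponentsWithStats((d>35).astype('uint8'));print([x.tolist() for x in s[1:] if x[4]>6])
st()
E
```

```text
[[98, 152, 158, 268, 16689], [177, 185, 28, 10, 162], [208, 190, 6, 8, 35], [217, 194, 20, 8, 84], [239, 204, 4, 4, 13], [233, 228, 5, 5, 21], [224, 235, 13, 22, 165], [0, 344, 168, 76, 5500], [275, 363, 38, 15, 273], [282, 375, 20, 13, 145], [268, 381, 22, 9, 85], [319, 382, 15, 38, 231], [281, 386, 14, 6, 35], [307, 387, 14, 22, 151], [259, 397, 5, 11, 38], [0, 408, 31, 12, 216], [264, 411, 3, 3, 9]]
13.87 pos [0.4832 0.2826 0.1759] yaw -100.16 F [ 0.6 -0.5 -0. ] w -0.002 j [ 0.43  0.13  1.43 -0.    1.59  2.18]
```

View pics/t16.png

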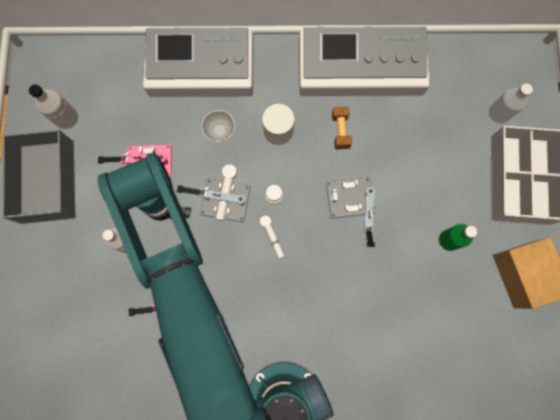

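The top view shows the strap lying over the head with the lever pointing out at (190,190). The only changes are in the strap, the lever and the arm, and the arm is clear. Handing in.

```bash
python3 - <<'E'
from h import *
env.hand_in();st()
E
```

```text
the job is handed in; nothing more can be done
the job is handed in; nothing more can be done
```

I pushed the occupied grey cradle's strap round by its tab to the stop, pressed its cam lever down to its stop, moved clear, and handed in at about 13.9 s. `hand_in()` gives no verdict, so I can't confirm the run passed.

**Strap:** At the stop the force rose to about 10 N with no motion. After I moved clear, the strap measured 79.3°, against about 80° for the cradle's y axis, so it is within about 0.01–0.02 rad of fully over.

**Lever:** It took about 25 N with almost no further sinking. Its tip now lies 74 mm out from its axis when taken at the level height (72 mm given), and the side view agrees, so it is down.

**Everything else:** Apart from the arm, the top view before and after differs only at the strap and lever. The head and the empty cradle look unmoved to within about 1 px, roughly 3 mm. The arm was clear of everything.

**Failed or disagreed:**
- My first sweep passed over the tab without touching it. In the images the finger ends were about 5–10 mm behind the TCP reading, not 17 mm ahead as stated. I worked about 28 mm lower for the push after that.
- My first move call was refused, because every row needs all seven values.
- The network's position for the head differed by about 10 mm between the top and wrist views. I trusted the picture comparison instead.

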